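# Draw the tablet under the counter screen onto the repair mat

## Robot

A 6-joint arm with a two-finger parallel gripper is mounted at the origin on the work surface. World frame = base frame: x ahead of the robot, y to its left, z up, the work surface at z = 0. Lengths are in m, angles in degrees, forces in N, time in s.
With the tool pointing down it reaches from about 0.3 to 0.75 m from the base axis. Payload 8.5 kg.
Tool frame: the origin (TCP) lies between the finger pads; the fingertips stand env.finger_overhang ahead of it and the grasp point (between the pads) lies 2 mm behind it (env.finger_overhang is the distance from the TCP to the fingertips, in m); z points along the fingers, y is the line along which they close (so a half turn about z gives the same grasp; the last joint's range is limited). The gripper opens to 85 mm and grips with 20 to 120 N. Pads are 22 mm wide; open, the fingers measure 114 mm over their backs; the gripper's body (76 mm by 85 mm) begins 54 mm behind the grasp point. The pads swing forward as they close: fully open they stand 13 mm farther back than shut.
Start: joints at [-84.758, 21.807, 74.336, -0, 83.858, -12.336], TCP at [0.166, -0.524, 0.248] pointing down, gripper open.
Joint ranges: [-178.18, 178.18], [-50.72, 133.34], [12.68, 142.11], [-81.47, 261.47], [9.98, 163.14], [-165.26, 165.26]. Speed limits (degrees/s): [136.94, 136.94, 180, 180, 180, 180].

## Interface

Orientations are given as a 3x3 rotation matrix whose columns are the frame's x, y, z axes.
In Python, from rig import env gives the robot as it stands. The module is installed in compiled form; this text tells all that it offers.
- The arm moves only by the tool jog_arm, never from a script. Its arguments are lists of equal length, an entry for each row: "hand": the finger opening in m, from 0 to 0.0854; "travel": the shift along the world's x, y, z in m, a list of three; "yaw": the turn about the world's z in rad. A call has exactly 5 rows; each row shifts and turns the commanded pose from where the row before left it; what a row does not reach is not made up. A row lasts 1/8 s, in which the tool goes at most 62.5 mm and 10.7 degrees, less where a joint would pass 70% of its speed; a pose out of reach is approached as far as the arm can. A call is refused whole if a number of a shift passes 0.0625 or a number of a turn 0.188, either way. A call with a gripper value outside its range is refused whole. The fingers move at their own pace and stop on an object; "grip_force" is the grip in N (left out, the last holds). Time passes only in rows, so rows that do not move let the fingers close, or fill a call up. It gives the time, the measured TCP pose, the force, the opening and the grip force at its end, in the units of the state.
- env.observe(): the state, without advancing time (a new reading comes with each control period).
- env.get_image(name): name is "side" or "top"; returns the picture (384x512x3 uint8, red, green, blue); there is no depth.
- env.calibration(name): a dict with "fx", "fy", "cx", "cy" (pixels), "position" and "rotation" of the camera in the world. Camera axes: x right, y down, z forward; pixel columns grow to the right and rows downward; lengths in m; the calibration is good to about 2 mm. A picture is of the moment at which its call begins. calibration takes no time and is no camera call.
- env.close_job(): hands the job in; it is judged then, once.
The state is a dict: "time_s": time; "q": joint angles; "qvel": joint speeds; "joint_efforts": joint torques, N m; "position": TCP position; "tool_rot": TCP orientation; "ft_force": force on the tool from outside, world axes, zero at the start; "wrist_torque": the same for the moment, N m; "grip_width": finger opening in m; "gripper_force": force on a finger pad.
Only numpy, scipy, OpenCV 4.12 (cv2) and the standard library are available. Lean on these libraries where they do the work, as an engineer would, in place of code of your own. Each camera call takes 0.05 s, during which the arm holds its last target. There are 200 camera calls.

## Task

A customer at this phone-and-internet shop has passed a tablet computer under the clear counter screen for repair. Press down on top of the tablet and draw it out towards you, sliding it flat over the counter without lifting it, until it lies fully on the grey repair mat and squared up with it, then let go of it. Leave the phone and the receipt book where they lie.

Things in the scene. Friction and masses are not known exactly. Their poses are not given: they have to be found in the camera images.
- tablet: the tablet to draw in: the largest of the three flat things lying side by side at the screen, a dark slab 180 mm (its x) by 120 mm (its y) by 9 mm thick, 0.35 kg, too wide to grip. Origin: centre of its underside, at z = 0. Its x starts roughly along world x, its far 30 to 45 mm beneath the screen. Slides easily: fingertips pressed near its middle with 10 to 25 N draw it along, two set apart also turn it.
- mat: the grey repair mat, 230 mm (its x) by 170 mm (its y), fixed, thin as paper (nothing catches on it). Origin: its centre, on the counter (z = 0). The tablet's long side goes along the mat's x, either way round. The stretch of counter between the robot and the screen, 0.45 m to either side, is else empty.
- phone: bystander: a dark phone, 72 mm (its x) by 150 mm (its y) by 9 mm thick, lying crosswise just in front of the screen. Origin: centre of its underside. The screen is a fixed clear upright pane along world y, 48 to 58 mm beyond the starting origins of phone, tablet and book; the underside of its 14 mm thick rail is 30 mm above the counter, its top edge 116 mm.
- receipt_book: bystander: a cardboard-covered receipt book, 85 mm (its x) by 130 mm (its y) by 13 mm thick, with a blue spine, lying crosswise just in front of the screen. Origin: centre of its underside.
There are look-alikes about, which are no part of the job. Leave any green or turquoise look-alike of the tablet alone.

How it is judged:
By the outcome, as a careful person would: the job done as asked, in the order asked, and still so for the second after the job is handed in, with the robot touching nothing.
It also fails if it takes over 58 s, if anything falls off the work surface, if the arm or the gripper's body presses on something with over 40 N, if the wrist force passes 120 N, or if a joint passes its speed limit or range.

## Working session

There is one attempt and no reset: what is moved stays moved. The work goes in short steps, Python scripts to look and compute and a tool call to move; the robot and the scene stay as the last step left them, time stands still between calls to the robot, and variables do not carry over. Pictures are saved under pics/ and viewed, at most 10 in all, crops included, and the job is handed in when it is done.

Besides the shell and the picture viewer there is one more tool, called after "Call:" as name(argument=value, ...) on one line, values as JSON. jog_arm: Moves the arm, as the interface text tells. Its arguments: {"type":"object","properties":{"hand":{"type":"array"},"travel":{"type":"array"},"yaw":{"type":"array"},"grip_force":{"type":"number"}},"required":["hand","travel","yaw"]}

```bash
mkdir -p pics
python3 - <<'E'
from rig import env
import cv2
for n in("top","side"):
    cv2.imwrite(f"pics/{n}0.png",env.get_image(n)[:,:,::-1]); print(n,env.calibration(n))
s=env.observe();print(s["time_s"],s["position"],s["tool_rot"],s["ft_force"],s["grip_width"],env.finger_overhang)
E
```

```text
top {'fx': 359.6046467459833, 'fy': 359.6046467459833, 'cx': 253.33186672774974, 'cy': 190.85978536182424, 'position': array([ 0.37205046, -0.02934525,  0.78231695]), 'rotation': array([[-0.1440163 , -0.9693275 ,  0.199157  ],
       [-0.98956289,  0.1420764 , -0.02407456],
       [-0.00495938, -0.20054551, -0.97967183]])}
side {'fx': 359.6500797453239, 'fy': 359.6500797453239, 'cx': 257.27378531780835, 'cy': 193.14783655096153, 'position': array([0.50205184, 0.55046496, 0.69207676]), 'rotation': array([[-0.99981066, -0.00302793,  0.01922161],
       [-0.01487343,  0.7558528 , -0.65457262],
       [-0.01254671, -0.65473458, -0.75575473]])}
0.1 [ 0.16606797 -0.52406219  0.24776207] [[ 9.53305357e-01  3.02008064e-01 -1.58311978e-04]
 [ 3.02007990e-01 -9.53304405e-01  1.37320027e-03]
 [ 2.63798049e-04 -1.35689066e-03 -9.99999045e-01]] [ 0.04437067  0.76827528 -0.31317825] 0.08580712050136625 0.017
```

View pics/top0.png

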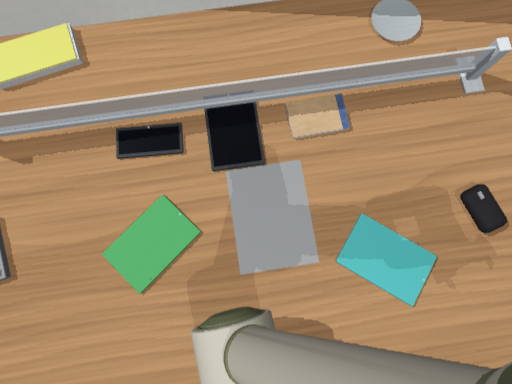

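View pics/side0.png

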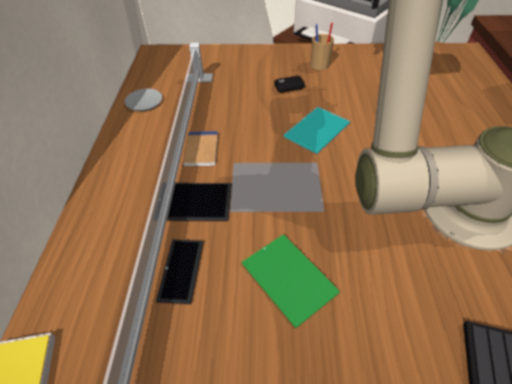

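The top view shows the tablet candidates: dark slab (235,136), phone (150,140), green slab (152,244), turquoise slab (387,259) and book (318,116). I choose the dark slab at (235,136), as it is the largest dark thing at the screen. The mat is at (272,217). In the side view the tablet is at (200,202) and the mat at (278,188).

```bash
cat > h.py <<'E'
import numpy as np,cv2
from rig import env
def px2w(n,uv,z):
    c=env.calibration(n);uv=np.atleast_2d(uv).astype(float)
    d=np.c_[(uv[:,0]-c['cx'])/c['fx'],(uv[:,1]-c['cy'])/c['fy'],np.ones(len(uv))]@c['rotation'].T
    p=c['position'];return (p+d*((z-p[2])/d[:,2])[:,None])[:,:2]
def w2px(n,P):
    c=env.calibration(n);q=(np.atleast_2d(P)-c['position'])@c['rotation']
    return np.c_[q[:,0]/q[:,2]*c['fx']+c['cx'],q[:,1]/q[:,2]*c['fy']+c['cy']]
def rect(n,img,seed,z,tol):
    m=np.zeros((386,514),np.uint8)
    cv2.floodFill(cv2.GaussianBlur(img,(3,3),0),m,seed,0,(tol,)*3,(tol,)*3,8|cv2.FLOODFILL_MASK_ONLY|cv2.FLOODFILL_FIXED_RANGE|(255<<8))
    k=max(cv2.findContours(m[1:-1,1:-1],0,1)[0],key=cv2.contourArea)[:,0]
    w=px2w(n,k,z); r=cv2.minAreaRect((w*1000).astype(np.float32)); return np.round(r[0],1),np.round(r[1],1),round(r[2],1),np.round(cv2.boxPoints(r)).tolist()
E
python3 - <<'E'
from h import *
for n,ts,ms in(("top",(237,150),(272,230)),("side",(205,202),(278,188))):
    i=cv2.imread(f"pics/{n}0.png")
    print(n,"tab",rect(n,i,ts,.009,40)); print(n,"mat",rect(n,i,ms,0,25))
t=cv2.imread("pics/top0.png")[85:185,190:290];s=cv2.imread("pics/side0.png")[155:255,150:250]
cv2.imwrite("pics/crop.png",cv2.resize(np.hstack([t,s]),(800,400),interpolation=cv2.INTER_CUBIC))
E
```

```text
top tab (array([665.6, -22.9]), array([114.5, 142.2]), 89.7, [[594.0, -80.0], [736.0, -80.0], [737.0, 34.0], [595.0, 35.0]])
top mat (array([472. , -79.3]), array([231.3, 171. ]), 0.7, [[355.0, 5.0], [357.0, -166.0], [589.0, -163.0], [587.0, 8.0]])
side tab (array([661.6, -17.2]), array([143.3, 116. ]), 0.1, [[590.0, 41.0], [590.0, -75.0], [733.0, -75.0], [733.0, 41.0]])
side mat (array([472.3, -75.5]), array([230. , 170.7]), 1.1, [[356.0, 8.0], [359.0, -163.0], [589.0, -159.0], [586.0, 12.0]])
```

View pics/crop.png

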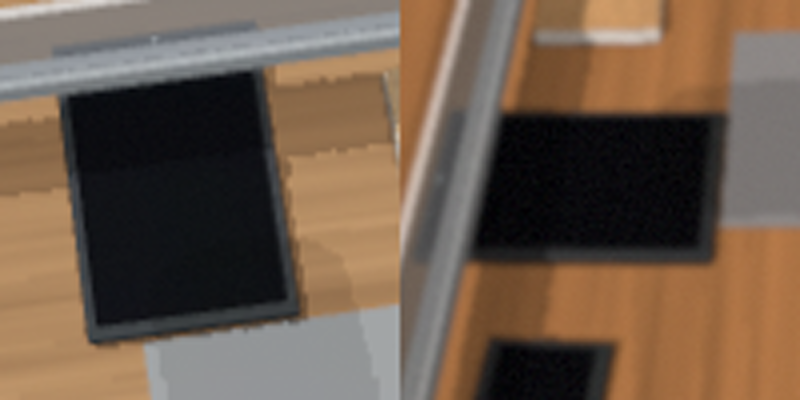

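The close crop confirms the dark slab with a black face and grey rim: near edge at x≈0.59, y centre ≈-0.02, 116–120 mm wide, far end under the screen. Both cameras put the mat at (0.472,-0.077), 231x171 mm, turned about 0.9°. I'll move above the tablet.

Call:
jog_arm(hand=[0.06, 0.06, 0.06, 0.06, 0.06], travel=[[0.0326, 0.0336, 0], [0.0326, 0.0336, 0], [0.0326, 0.0336, 0], [0.0326, 0.0336, 0], [0.0326, 0.0336, 0]], yaw=[-0.0205, -0.0205, -0.0205, -0.0205, -0.0205], grip_force=20)

```text
time_s: 0.72
position: [0.3299, -0.355, 0.2481]
tool_rot: [[0.979, 0.202, -0.0], [0.202, -0.979, 0.0], [-0.0, -0.0, -1.0]]
ft_force: [-0.0, -0.8, 0.3]
grip_width: 0.0601
gripper_force: 0.0
```

Call:
jog_arm(hand=[0.06, 0.06, 0.06, 0.06, 0.06], travel=[[0.0326, 0.0336, 0], [0.0326, 0.0336, 0], [0.0326, 0.0336, 0], [0.0326, 0.0336, 0], [0.0326, 0.0336, 0]], yaw=[-0.0205, -0.0205, -0.0205, -0.0205, -0.0205])

```text
time_s: 1.35
position: [0.4929, -0.187, 0.2481]
tool_rot: [[0.995, 0.101, -0.001], [0.101, -0.995, 0.0], [-0.0, -0.0, -1.0]]
ft_force: [1.1, -0.7, -0.4]
grip_width: 0.06
gripper_force: 0.0
```

Call:
jog_arm(hand=[0.06, 0.06, 0.06, 0.06, 0.06], travel=[[0.0326, 0.0336, 0], [0.0326, 0.0336, 0], [0.0326, 0.0336, 0], [0.0326, 0.0336, 0], [0.0326, 0.0336, 0]], yaw=[-0.0205, -0.0205, -0.0205, -0.0205, -0.0205])

```text
time_s: 1.98
position: [0.6559, -0.019, 0.2479]
tool_rot: [[1.0, -0.001, -0.001], [-0.001, -1.0, 0.0], [-0.001, -0.0, -1.0]]
ft_force: [-0.3, -1.0, 0.1]
grip_width: 0.06
gripper_force: 0.0
```

Call:
jog_arm(hand=[0.06, 0.06, 0.06, 0.06, 0.06], travel=[[0, 0, -0.05], [0, 0, -0.05], [0, 0, -0.05], [0, 0, -0.04], [0, 0, -0.01]], yaw=[0, 0, 0, 0, 0])

```text
time_s: 2.6
position: [0.6538, -0.02, 0.0456]
tool_rot: [[1.0, -0.001, -0.005], [-0.001, -1.0, 0.001], [-0.005, -0.001, -1.0]]
ft_force: [-0.0, -0.3, 0.5]
grip_width: 0.0601
gripper_force: 0.0
```

Run:
```python
from h import *
for n in("top","side"):cv2.imwrite(f"pics/{n}1.png",env.get_image(n)[:,:,::-1])
s=env.observe();print(s["position"],s["ft_force"])
cv2.imwrite("pics/s1.png",cv2.resize(cv2.imread("pics/side1.png")[80:320,80:340],(780,600)[:2],interpolation=cv2.INTER_CUBIC))
```

```text
[ 0.65502389 -0.02029438  0.04798219] [-0.05485524 -0.12600312  0.21059045]
```

View pics/s1.png

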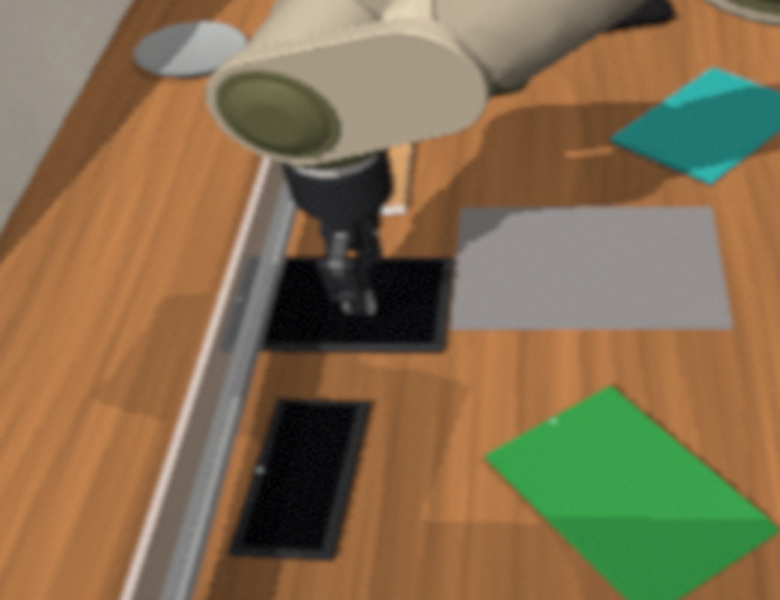

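The gripper stands in front of the pane over the tablet, crop (350,300), and is clear of everything. Next I lower slowly until contact.

Call:
jog_arm(hand=[0.06, 0.06, 0.06, 0.06, 0.06], travel=[[0, 0, -0.012], [0, 0, -0.004], [0, 0, -0.002], [0, 0, -0.002], [0, 0, 0]], yaw=[0, 0, 0, 0, 0])

```text
time_s: 3.32
position: [0.6551, -0.0203, 0.0284]
tool_rot: [[1.0, -0.001, 0.0], [-0.001, -1.0, -0.0], [0.0, 0.0, -1.0]]
ft_force: [0.6, -0.6, -0.4]
grip_width: 0.0601
gripper_force: 0.0
```

Call:
jog_arm(hand=[0.06, 0.06, 0.06, 0.06, 0.06], travel=[[0, 0, -0.001], [0, 0, -0.001], [0, 0, -0.001], [0, 0, -0.001], [0, 0, 0]], yaw=[0, 0, 0, 0, 0])

```text
time_s: 3.95
position: [0.6551, -0.0203, 0.0242]
tool_rot: [[1.0, -0.001, -0.0], [-0.001, -1.0, 0.0], [-0.0, -0.0, -1.0]]
ft_force: [0.2, -0.1, -0.3]
grip_width: 0.0598
gripper_force: 0.0
```

Call:
jog_arm(hand=[0.06, 0.06, 0.06, 0.06, 0.06], travel=[[0, 0, -0.001], [0, 0, -0.001], [0, 0, -0.001], [0, 0, 0], [0, 0, 0]], yaw=[0, 0, 0, 0, 0])

```text
time_s: 4.58
position: [0.6551, -0.0203, 0.0213]
tool_rot: [[1.0, -0.001, 0.0], [-0.001, -1.0, 0.0], [0.0, -0.0, -1.0]]
ft_force: [0.9, -0.1, 0.1]
grip_width: 0.0601
gripper_force: 0.0
```

Call:
jog_arm(hand=[0.06, 0.06, 0.06, 0.06, 0.06], travel=[[0, 0, -0.001], [0, 0, -0.001], [0, 0, 0], [0, 0, 0], [0, 0, 0]], yaw=[0, 0, 0, 0, 0])

```text
time_s: 5.2
position: [0.6559, -0.0204, 0.021]
tool_rot: [[1.0, -0.001, 0.003], [-0.001, -1.0, -0.0], [0.003, 0.0, -1.0]]
ft_force: [-1.0, -0.6, 9.3]
grip_width: 0.0599
gripper_force: 4.8
```

Contact at z≈0.021, 9 N. I press a little more and start a slow draw.

Call:
jog_arm(hand=[0.06, 0.06, 0.06, 0.06, 0.06], travel=[[0, 0, -0.001], [0, 0, 0], [-0.004, -0.001, 0], [-0.006, -0.002, 0], [-0.006, -0.002, 0]], yaw=[0, 0, 0, 0, 0])

```text
time_s: 5.82
position: [0.6411, -0.0256, 0.0209]
tool_rot: [[1.0, -0.001, 0.007], [-0.001, -1.0, -0.001], [0.007, 0.001, -1.0]]
ft_force: [1.6, 0.7, 13.4]
grip_width: 0.0601
gripper_force: 6.6
```

Call:
jog_arm(hand=[0.06, 0.06, 0.06, 0.06, 0.06], travel=[[-0.008, -0.002, 0], [-0.008, -0.002, 0], [-0.008, -0.002, 0], [-0.008, -0.002, 0], [-0.006, -0.002, 0]], yaw=[0, 0, 0, 0, 0])

```text
time_s: 6.45
position: [0.6031, -0.0357, 0.0209]
tool_rot: [[1.0, -0.001, 0.007], [-0.001, -1.0, -0.001], [0.007, 0.001, -1.0]]
ft_force: [1.6, 0.6, 14.3]
grip_width: 0.0598
gripper_force: 7.2
```

Run:
```python
from h import *
i=env.get_image("side")[:,:,::-1];cv2.imwrite("pics/side2.png",i)
s=env.observe();print(s["position"],s["ft_force"])
cv2.imwrite("pics/s2.png",cv2.resize(i[80:320,80:340],(780,600),interpolation=cv2.INTER_CUBIC))
```

```text
[ 0.60253133 -0.03587679  0.02089929] [-0.94437587 -0.09201546 14.2396376 ]
```

View pics/s2.png

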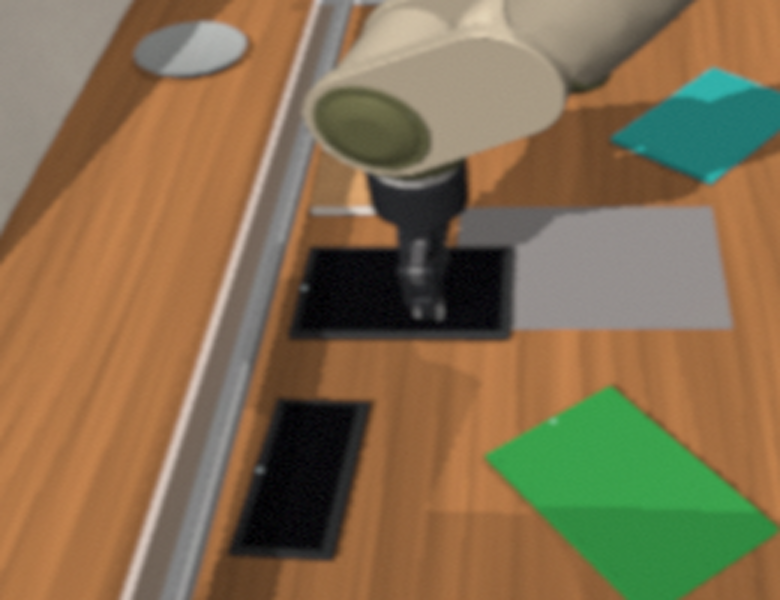

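The tablet follows and is now clear of the screen; its crop corners are (309,248), (514,246), (511,338) and (291,339). I measure it, then draw on.

Run:
```python
from h import *
c=np.array([[309,247],[514,246],[511,332],[293,333]])/[3,2.5]+[80,80]
w=px2w("side",c,.009)*1000;print(w.round(1).tolist());
r=cv2.minAreaRect(w.astype(np.float32));print(r)
c=np.array([[457,207],[713,206],[732,329],[450,329]])/[3,2.5]+[80,80]
w=px2w("side",c,0)*1000;print(w.round(1).tolist());print(cv2.minAreaRect(w.astype(np.float32)))
```

```text
[[714.2, -90.0], [535.7, -91.9], [535.2, 21.3], [710.0, 23.4]]
((624.311767578125, -34.245723724365234), (178.5601348876953, 113.43307495117188), 0.6359619498252869)
[[589.9, -159.1], [355.7, -161.1], [356.6, 9.7], [585.3, 10.9]]
((472.0673828125, -74.69739532470703), (234.19447326660156, 170.85650634765625), 0.49792301654815674)
```

Call:
jog_arm(hand=[0.06, 0.06, 0.06, 0.06, 0.06], travel=[[-0.008, -0.0025, 0], [-0.01, -0.003, 0], [-0.01, -0.003, 0], [-0.01, -0.003, 0], [-0.01, -0.003, 0]], yaw=[0, 0, 0, 0, 0])

```text
time_s: 7.12
position: [0.5554, -0.0505, 0.0209]
tool_rot: [[1.0, -0.001, 0.008], [-0.001, -1.0, -0.002], [0.008, 0.002, -1.0]]
ft_force: [2.4, 0.5, 17.5]
grip_width: 0.0597
gripper_force: 8.5
```

Call:
jog_arm(hand=[0.06, 0.06, 0.06, 0.06, 0.06], travel=[[-0.01, -0.003, 0], [-0.01, -0.003, 0], [-0.01, -0.003, 0], [-0.01, -0.003, 0], [-0.01, -0.003, 0]], yaw=[0, 0, 0, 0, 0])

```text
time_s: 7.75
position: [0.5057, -0.0657, 0.0209]
tool_rot: [[1.0, -0.001, 0.008], [-0.001, -1.0, -0.002], [0.008, 0.002, -1.0]]
ft_force: [2.4, 0.8, 20.9]
grip_width: 0.0601
gripper_force: 10.3
```

Call:
jog_arm(hand=[0.06, 0.06, 0.06, 0.06, 0.06], travel=[[-0.01, -0.002, 0.0005], [-0.01, -0.002, 0.0005], [-0.01, -0.002, 0], [-0.01, -0.002, 0], [-0.008, -0.002, 0]], yaw=[0, 0, 0, 0, 0])

```text
time_s: 8.38
position: [0.4567, -0.0755, 0.0209]
tool_rot: [[1.0, -0.001, 0.006], [-0.001, -1.0, -0.002], [0.006, 0.002, -1.0]]
ft_force: [1.4, 0.9, 14.6]
grip_width: 0.06
gripper_force: 7.3
```

Run:
```python
from h import *
i=env.get_image("side")[:,:,::-1];cv2.imwrite("pics/side3.png",i)
s=env.observe();print(s["position"],s["ft_force"])
cv2.imwrite("pics/s3.png",cv2.resize(i[120:280,200:360],(600,600),interpolation=cv2.INTER_CUBIC))
```

```text
[ 0.45591944 -0.07561548  0.02089342] [-1.62530444 -0.29473682 14.91007263]
```

View pics/s3.png

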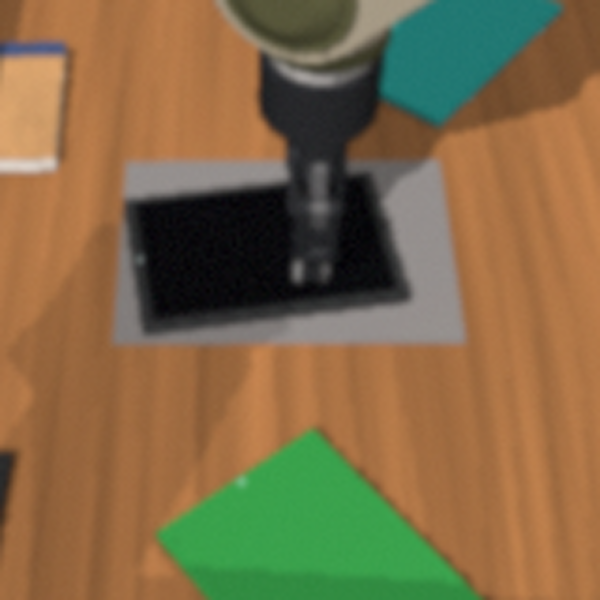

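The tablet turned while drawing: crop corners are (127,203), (371,176), (410,297) and (147,333). I measure its pose.

Run:
```python
from h import *
f=lambda c:np.array(c)/3.75+[200,120]
w=px2w("side",f([[127,203],[371,176],[409,291],[146,325]]),.009)*1000;print(w.round(1).tolist())
print(cv2.minAreaRect(w.astype(np.float32)))
w=px2w("side",f([[126,161],[438,161],[467,343],[113,345]]),0)*1000;print(w.round(1).tolist());print(cv2.minAreaRect(w.astype(np.float32)))
```

```text
[[582.1, -107.2], [409.3, -134.4], [390.7, -27.1], [563.5, 2.6]]
((486.508056640625, -67.13763427734375), (175.2670440673828, 111.39862823486328), 9.738611221313477)
[[586.4, -158.6], [358.3, -159.0], [355.2, 9.3], [584.9, 12.1]]
((471.1275634765625, -74.63397216796875), (229.73414611816406, 170.7206268310547), 0.7019020318984985)
```

Call:
jog_arm(hand=[0.06, 0.06, 0.06, 0.06, 0.06], travel=[[0, 0, -0.0005], [0, 0, 0], [0, 0, 0], [0, 0, 0], [0, 0, 0]], yaw=[0, -0.035, -0.035, -0.035, -0.035])

```text
time_s: 9.05
position: [0.4568, -0.0754, 0.0208]
tool_rot: [[0.99, -0.141, 0.005], [-0.141, -0.99, -0.002], [0.006, 0.001, -1.0]]
ft_force: [-1.0, 0.7, 23.3]
grip_width: 0.0601
gripper_force: 11.6
```

Call:
jog_arm(hand=[0.06, 0.06, 0.06, 0.06, 0.06], travel=[[0, 0, 0], [-0.004, -0.001, 0], [-0.004, -0.001, 0], [-0.004, -0.002, 0], [-0.003, 0, 0]], yaw=[-0.005, 0, 0, 0, 0])

```text
time_s: 9.68
position: [0.4427, -0.08, 0.0209]
tool_rot: [[0.989, -0.146, 0.008], [-0.146, -0.989, -0.003], [0.008, 0.002, -1.0]]
ft_force: [2.5, -0.2, 20.3]
grip_width: 0.0599
gripper_force: 10.3
```

Run:
```python
from h import *
i=env.get_image("side")[:,:,::-1];cv2.imwrite("pics/side4.png",i)
s=env.observe();print(s["position"],s["ft_force"])
cv2.imwrite("pics/s4.png",cv2.resize(i[120:280,200:360],(600,600),interpolation=cv2.INTER_CUBIC))
```

```text
[ 0.44235182 -0.07991796  0.02086538] [ 0.95209018  0.08708287 20.84774276]
```

View pics/s4.png

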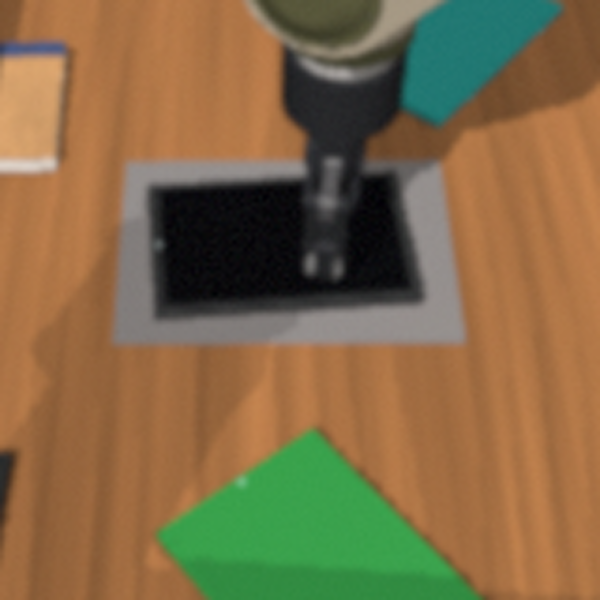

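Much squarer: crop corners are (151,187), (399,174), (423,292) and (156,312).

Run:
```python
from h import *
f=lambda c:np.array(c)/3.75+[200,120]
w=px2w("side",f([[151,187],[399,174],[423,292],[156,309]]),.009)*1000;print(w.round(1).tolist())
print(cv2.minAreaRect(w.astype(np.float32)),np.degrees(np.arctan2(*(w[0]-w[1])[::-1])),np.degrees(np.arctan2(*(w[3]-w[2])[::-1])))
```

```text
[[566.0, -123.0], [389.2, -136.5], [381.6, -26.2], [557.5, -10.9]]
((473.3583679199219, -73.70175170898438), (177.41513061523438, 112.46851348876953), 4.3544135093688965) 4.354415800841988 4.982821993096105
```

Call:
jog_arm(hand=[0.06, 0.06, 0.06, 0.06, 0.06], travel=[[0, 0, 0], [0, 0, 0], [0, 0, 0], [0, 0, 0], [0, 0, 0]], yaw=[-0.02, -0.02, -0.02, -0.015, 0])

```text
time_s: 10.35
position: [0.442, -0.0795, 0.0208]
tool_rot: [[0.976, -0.219, 0.006], [-0.219, -0.976, -0.002], [0.006, 0.001, -1.0]]
ft_force: [-0.7, 1.1, 24.9]
grip_width: 0.0599
gripper_force: 12.1
```

Run:
```python
from h import *
i=env.get_image("side")[:,:,::-1];cv2.imwrite("pics/side5.png",i)
s=env.observe();print(s["position"],s["ft_force"])
cv2.imwrite("pics/s5.png",cv2.resize(i[120:280,200:360],(600,600),interpolation=cv2.INTER_CUBIC))
```

```text
[ 0.44197824 -0.07954266  0.02083328] [-0.51382303  1.09304145 24.57831326]
```

View pics/s5.png

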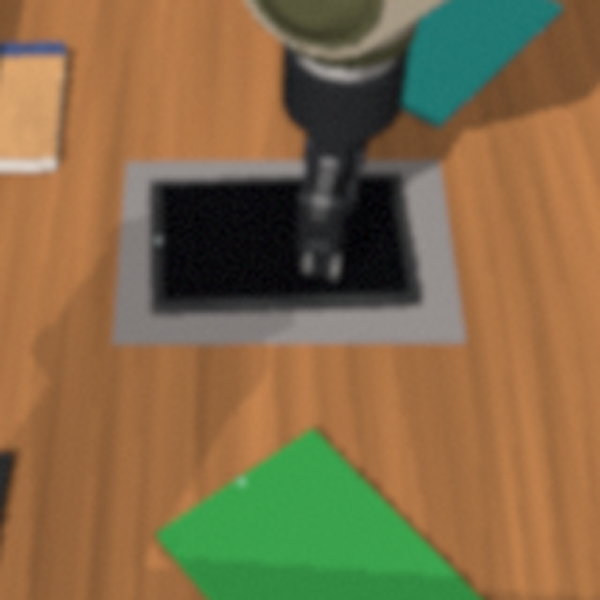

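Slope is still about 2° (crop (152,182)→(402,175)). I turn a little more, then lift off and check with the arm clear.

Call:
jog_arm(hand=[0.06, 0.06, 0.06, 0.06, 0.06], travel=[[0, 0, 0], [0, 0, 0], [0, 0, 0], [0, 0, 0], [0, 0, 0]], yaw=[-0.02, -0.02, -0.01, 0, 0])

```text
time_s: 11.02
position: [0.442, -0.0795, 0.0209]
tool_rot: [[0.964, -0.267, 0.006], [-0.267, -0.964, -0.002], [0.006, 0.001, -1.0]]
ft_force: [0.0, 0.5, 24.8]
grip_width: 0.0599
gripper_force: 12.0
```

Call:
jog_arm(hand=[0.06, 0.06, 0.06, 0.06, 0.06], travel=[[0, 0, 0.003], [0, 0, 0.01], [0, 0, 0.05], [-0.01, 0, 0.05], [0, 0, 0.05]], yaw=[0, 0, 0, 0, 0])

```text
time_s: 11.65
position: [0.4292, -0.0785, 0.1838]
tool_rot: [[0.964, -0.268, -0.0], [-0.268, -0.964, 0.0], [-0.001, -0.0, -1.0]]
ft_force: [0.2, -0.4, 0.1]
grip_width: 0.0602
gripper_force: 0.0
```

Call:
jog_arm(hand=[0.06, 0.06, 0.06, 0.06, 0.06], travel=[[0, -0.05, 0.01], [0, -0.05, 0], [0, -0.05, 0], [0, -0.05, 0], [0, -0.04, 0]], yaw=[0, 0, 0, 0, 0])

```text
time_s: 12.28
position: [0.4296, -0.3206, 0.1921]
tool_rot: [[0.963, -0.268, -0.0], [-0.268, -0.963, 0.0], [-0.0, -0.0, -1.0]]
ft_force: [1.4, -0.9, -0.1]
grip_width: 0.0596
gripper_force: 0.0
```

Run:
```python
from h import *
o=[]
for n,ts,ms in(("top",(275,230),(240,185)),("side",(270,185),(240,217))):
    i=env.get_image(n)[:,:,::-1].copy();cv2.imwrite(f"pics/{n}6.png",i)
    u,v=w2px(n,[.472,-.076,0])[0].astype(int);o.append(i[v-60:v+60,u-60:u+60])
    print(n,(u,v),"tab",rect(n,i,(int(u),int(v)),.009,45)[:3])
cv2.imwrite("pics/c6.png",cv2.resize(np.hstack(o),(800,400),interpolation=cv2.INTER_CUBIC))
```

```text
top (np.int64(269), np.int64(215)) tab (array([476.9, -82.5]), array([114.1, 169.1]), 89.9)
side (np.int64(275), np.int64(185)) tab (array([475.9, -74.6]), array([171.1, 111.3]), 0.1)
```

View pics/c6.png

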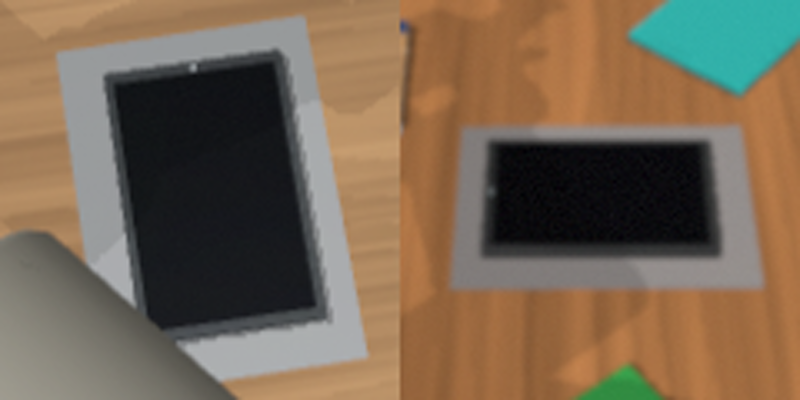

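The tablet lies on the mat in both views, centred within a few mm and squared to about 1°, with margin on all sides (side crop (485,140) to (720,256), inside the mat (455,126) to (763,290)). The robot is clear of it, so I'm handing in.

```bash
python3 -c "
from rig import env
print(env.close_job())"
```

```text
the job is handed in; nothing more can be done
None
```

I drew the tablet flat onto the grey mat, let go of it and handed the job in; it lies fully on the mat, squared to about 1° by my last measurement, and the phone and receipt book were never touched.

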